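Sign a driver in at the depot's roll-call counter

ROBOT

A 6-joint arm with a two-finger parallel gripper is mounted at the origin on the work surface. World frame = base frame: x ahead of the robot, y to its left, z up, the work surface at z = 0. Lengths are in mm, angles in rad, forces in N, time in s.
With the tool pointing down it reaches from about 275 to 750 mm from the base axis. Payload 10.2 kg.
Tool frame: the origin (TCP) lies midway between the tips of the shut fingers; the grasp point (between the pads) lies 19 mm behind it; z points along the fingers, y is the line along which they close (so a half turn about z gives the same grasp; the last joint's range is limited). The gripper opens to 85 mm and grips with 20 to 120 N. Pads are 22 mm wide; open, the fingers measure 114 mm over their backs; the gripper's body (76 mm by 85 mm) begins 54 mm behind the grasp point. The pads swing forward as they close: fully open they stand 13 mm farther back than shut.
Start: joints at [1.077, 0.313, 1.498, -0, 1.331, -0.223], TCP at [140.451, 505.87, 231.294] pointing down, gripper open.
Joint ranges: [-2.94, 2.94], [-0.97, 2.17], [0.19, 2.56], [-1.23, 4.37], [0.02, 3.11], [-2.88, 2.88]. Speed limits (rad/s): [2.39, 2.39, 3.01, 3.14, 3.14, 3.14].

INTERFACE

Orientations are given as a unit quaternion [w, x, y, z].
In Python, from rig import ctrl gives the robot as it stands.
- The arm moves only by the tool send_rows, never from a script. Its argument "targets" is a list of rows, each an object with "offset": the shift along the world's x, y, z in cm, a list of three; "spin": the turn about the world's z in rad. A call has 1 to 8 rows; each row is the pose to reach, as a shift and turn from the pose commanded when the call began; what a row does not reach only later rows make up. A row lasts 1/12 s, in which the tool goes at most 41.7 mm and 7.16 degrees, less where a joint would pass 70% of its speed; a pose out of reach is approached as far as the arm can. A call with a gripper value outside its range is refused whole. "grip" is the opening, from 0 (shut) to 1 (fully open), set as the call begins (left out, the last holds). The fingers move at their own pace and stop on an object; "squeeze" is the grip in N (left out, the last holds). Time passes only in rows, so rows that repeat a pose let the fingers close. It gives the time, the measured TCP pose, the force, the opening and the grip force at its end, in the units of the state.
- ctrl.sense(): the state, without advancing time (a new reading comes with each control period).
- ctrl.capture(name): name is "scene" or "side" or "wrist"; returns (picture, depth): 400x640x3 uint8, red, green, blue; 400x640 float32, mm along the optical axis (not along the pixel's ray), 0 where there is no reading.
- ctrl.calibration(name): a dict with "fx", "fy", "cx", "cy" (pixels), "view" (4x4, takes a point from world to camera coordinates); the wrist camera has in their place "mount" (4x4, takes a point from camera to tool coordinates, whose origin is the TCP and whose axes are the flange's). Camera axes: x right, y down, z forward; pixel columns grow to the right and rows downward; lengths in mm; the calibration is good to about 2 mm. A picture is of the moment at which its call begins: read the wrist's pose just before it. calibration takes no time and is no camera call.
- ctrl.finish_job(): hands the job in; it is judged then, once.
Trained networks look in the newest picture that a camera, given by its name, has taken for a name from the list of things; names that differ only in an ending like _2 or _b are one class to them, and where a whole thing is asked for, a point or a joint stands for the part that bears it (a point fixed in the world has none). Each returns a list of dicts, best first, with "conf" (0 to 1); they miss things now and then, are a little off and sometimes report something else, mostly with a low value. They report only what shows in the picture. A call takes as long as a camera call. They do not tell look-alikes from the thing itself.
- ctrl.search_frame(camera, query): "box" ([left, top, right, bottom] in pixels, round what is visible of it).
- ctrl.place_of(camera, query): "uv" ([column, row] in pixels: a listed point, or the origin of a listed thing).
The state is a dict: "time_s": time; "joints": joint angles; "dq": joint speeds; "tau": joint torques, N m; "eef_pos": TCP position; "ee_rot": TCP orientation; "force": force on the tool from outside, world axes, zero at the start; "wrist_torque": the same for the moment, N m; "grip_width": opening from 0.0 (shut) to 1.0 (fully open); "grip_force": force on a finger pad.
Only numpy, scipy, OpenCV 4.12 (cv2) and the standard library are available. Lean on these libraries where they do the work, as an engineer would, in place of code of your own. Each camera call takes 0.05 s, during which the arm holds its last target. There are 200 camera calls.

TASK

Sign the driver in at the roll-call counter: gently press fully down the large round key on the breath tester, then the long bar key on the record printer (both stay down), and last tap the plunger of the call bell to ring it. Only touch: pick nothing up, do not push the bell about, do not press the two smaller keys, and leave everything else where it stands.

Things in the scene. Friction and masses are not known exactly. Their poses are not given: they have to be found in the camera images.
- tester: Breath tester fixed to the counter: white rounded box 150 (x) x 96 (y) x 50 mm high, with two round grey keys on its top and, on its far (+x) end, a steel block up to 79 mm high with a white mouth tube sloping up to 102 mm. Origin: centre of its underside; x points from the small key's end to the steel block, z up.
- wake_key_top (a point): Centre of the top face of the tester's LARGE round key (28 mm across, top 66 mm above the counter, 16 mm proud of the box), 15 mm to -x of the tester's centre. Moves with the key and its cap.
- wake_key (a joint): Travel of the large round key, 0 = up, 0.008 m = fully down. It slides straight down 8 mm with about 3 N, stays where it is pushed and does not spring back; once it is home its cap yields a further 4 mm on a spring (5 N to start, 11 N at the end, then a firm stop) and comes back when let go.
- spare_key_top (a point): Centre of the top of the tester's SMALL round key (14 mm across, top 66 mm above the counter), 60 mm to -x of the tester's centre, 45 mm from the large one. To be left alone.
- spare_key (a joint): Travel of the small round key, 0 = up, 0.008 m = down. Leave at 0.
- printer: Record printer fixed to the counter: grey box 140 (x) x 112 (y) mm, its front (-x) deck 60 mm high carrying two grey keys, its rear half a white roll cover 93 mm high with paper showing to 113 mm. Origin: centre of its underside; x points from the keys to the roll cover, z up.
- bar_key_top (a point): Centre of the top of the printer's LONG BAR key (16 mm along the printer's x, 46 mm along its y, top 76 mm above the counter, 16 mm proud of the deck), at x -43, y +18 mm from the printer's origin. Moves with the key and its cap.
- bar_key (a joint): Travel of the long bar key, 0 = up, 0.008 m = fully down. It slides straight down 8 mm with about 3 N, stays where it is pushed and does not spring back; once it is home its cap yields a further 4 mm on a spring (5 N to start, 11 N at the end, then a firm stop) and comes back when let go.
- square_key_top (a point): Centre of the top of the printer's small SQUARE key (12 x 12 mm, top 76 mm above the counter), at x -43, y -39 mm from the printer's origin, 57 mm from the bar key's centre. To be left alone.
- square_key (a joint): Travel of the small square key, 0 = up, 0.008 m = down. Leave at 0.
- bell: Loose steel call bell, 86 mm across, about 0.35 kg: a dome 48 mm high on a black foot, a plunger on top. Origin: centre of its underside, z up.
- plunger_top (a point): Top of the bell's plunger, a dark steel stub 16 mm across on the bell's axis, 63 mm above the counter, 15 mm above the dome. Moves with the plunger.
- plunger (a joint): Travel of the bell's plunger, 0 = up, 0.006 m = fully down, where it meets a rubber-cushioned stop (a few N per mm). A spring takes about 1.6 N to start it, 2.8 N at 3 mm (where it rings) and 4 N at the bottom, and lifts it again.
- stamp: Wooden-handled rubber stamp standing upright, 32 mm across, 61 mm high, in front of the tester (on its robot side). Origin: centre of its underside. A bystander, to be left alone.
- stapler: Black stapler, 36 x 110 x 38 mm, lying in front of the printer (on its robot side). Origin: centre of its underside. A bystander, to be left alone.
- tape_roll: Roll of paper tape lying flat, 64 mm across, 18 mm high, in front of the bell (on its robot side). Origin: centre of its underside. A bystander, to be left alone.
- mug: White mug, 80 mm across, 90 mm high; it stands behind or at either side of the work. Origin: centre of its underside. A bystander, to be left alone.
- sanitiser: Hand sanitiser bottle, 62 mm across, 150 mm high; it stands behind or at either side of the work. Origin: centre of its underside. A bystander, to be left alone.
- pen_cup: Empty dark steel pen cup, 72 mm across, 95 mm high; it stands behind or at either side of the work. Origin: centre of its underside. A bystander, to be left alone.
- hole_punch: Two-hole punch, 75 x 110 x 58 mm; it stands behind or at either side of the work. Origin: centre of its underside. A bystander, to be left alone.
There are look-alikes about, which are no part of the job. Leave any green or pink look-alike of the bell alone. Leave any red look-alike of the tester alone.

How it is judged (in metres and radians):
On the way, in this order (a step that is already met when the one before it is completed fails the run):
1. the tester's large round key is pressed down (6 mm or more) (value of joint wake_key above 0.006 m), for 0.1 s.
2. then the printer's long bar key is pressed down (6 mm or more) (value of joint bar_key above 0.006 m), for 0.1 s.
3. then the bell's plunger is tapped (3 mm or more) (value of joint plunger above 0.003 m), for 0.02 s.
At the end, for the whole second after the job is handed in: The large round key and the long bar key are down by at least 6 mm, the small round and square keys are up (under 1.5 mm), the bell stands upright and still within 20 mm of where it began with its plunger up, and each bystander is within 15 mm of its start (value of joint each of wake_key, bar_key above 0.006 m and value of joint each of spare_key, square_key below 0.0015 m and value of joint plunger below 0.001 m and angle between bell's own z axis and vertical below 0.05 rad and linear speed of bell below 0.01 m/s and distance of bell from where it was at the start of the episode below 0.02 m and distance of each of stamp, stapler, tape_roll, mug, sanitiser, pen_cup, hole_punch from where it was at the start of the episode below 0.015 m); the robot touches nothing.
It fails at once if out of order: the bar key is pressed before the large round key is down, or the bell is rung before the bar key is down ((value of joint bar_key above 0.003 m and value of joint wake_key below 0.005 m) or (value of joint plunger above 0.003 m and value of joint bar_key below 0.005 m)).
It fails at once if one of the two smaller keys is pressed (value of joint any of spare_key, square_key above 0.002 m).
It fails at once if the tester, printer or bell is struck with more than 25 N (contact force between any of the fingers, the arm and tester above 25 N or contact force between any of the fingers, the arm and printer above 25 N or contact force between any of the fingers, the arm and bell above 25 N).
It fails at once if the bell is lifted, tipped or pushed away (height (world z) of bell above 0.008 m or angle between bell's own z axis and vertical above 0.2 rad or distance of bell from where it was at the start of the episode above 0.02 m).
It fails at once if a bystander is moved by more than 15 mm (distance of any of stamp, stapler, tape_roll, mug, sanitiser, pen_cup, hole_punch from where it was at the start of the episode above 0.015 m).
It also fails if it takes over 48 s, if anything falls off the work surface, if the arm or the gripper's body presses on something with over 40 N, if the wrist force passes 120 N, or if a joint passes its speed limit or range.

## Working session

There is one attempt and no reset: what is moved stays moved. The work goes in short steps, Python scripts to look and compute and a tool call to move; the robot and the scene stay as the last step left them, time stands still between calls to the robot, and variables do not carry over. Pictures are saved under pics/ and viewed, at most 10 in all, crops included, and the job is handed in when it is done.

Besides the shell and the picture viewer there is one more tool, called in YAML: its name, and indented under it one key for each argument. send_rows: Moves the arm, as the interface text tells. Its arguments: {"type":"object","properties":{"targets":{"type":"array"},"grip":{"type":"number"},"squeeze":{"type":"number"}},"required":["targets"]}

```bash
mkdir -p pics
cat > h.py <<'E'
import numpy as np, cv2
from rig import ctrl
def shot(n,f):
    im,d=ctrl.capture(n); cv2.imwrite('pics/'+f,im[:,:,::-1]); return im,d
def ray(n,uv):
    c=ctrl.calibration(n)
    k=np.array([(uv[0]-c['cx'])/c['fx'],(uv[1]-c['cy'])/c['fy'],1])
    if 'view' in c: M=np.linalg.inv(np.array(c['view']))
    else:
        s=ctrl.sense(); w,x,y,z=s['ee_rot']
        from scipy.spatial.transform import Rotation as R
        T=np.eye(4);T[:3,:3]=R.from_quat([x,y,z,w]).as_matrix();T[:3,3]=s['eef_pos']; M=T@np.array(c['mount'])
    return M[:3,3],M[:3,:3]@k
def atz(n,uv,z):
    o,r=ray(n,uv); return o+r*(z-o[2])/r[2]
def atd(n,uv,d):
    o,r=ray(n,uv); u,v=map(lambda a:int(round(a)),uv); return o+r*float(np.median(d[v-1:v+2,u-1:u+2]))
Z=dict(wake_key_top=66,spare_key_top=66,bar_key_top=76,square_key_top=76,plunger_top=63)
def look(n,d,names=Z):
    for q in names:
        for r in ctrl.place_of(n,q)[:4]:
            if r['conf']>.15: print(n,q,round(r['conf'],2),np.round(r['uv']),'z:',np.round(atz(n,r['uv'],Z.get(q,0)),0),'d:',np.round(atd(n,r['uv'],d),0))
E
python3 - <<'E'
from h import *
for n in('scene','side'):
    im,d=shot(n,n+'0.png'); look(n,d)
print(ctrl.sense())
E
```

```text
scene wake_key_top 0.51 [302. 340.] z: [ 778. -298.   66.] d: [ 778. -298.   68.]
scene wake_key_top 0.46 [241. 271.] z: [ 573. -262.   66.] d: [ 573. -263.   66.]
scene spare_key_top 0.63 [226. 257.] z: [ 523. -259.   66.] d: [ 522. -258.   65.]
scene spare_key_top 0.63 [281. 328.] z: [ 728. -306.   66.] d: [ 728. -306.   64.]
scene bar_key_top 0.6 [294. 175.] z: [496.  13.  76.] d: [495.  14.  74.]
scene bar_key_top 0.54 [350. 131.] z: [514. 222.  76.] d: [504. 237.  57.]
scene bar_key_top 0.24 [330. 121.] z: [449. 221.  76.] d: [404. 281.  -0.]
scene square_key_top 0.38 [278. 182.] z: [477. -30.  76.] d: [469. -22.  62.]
scene square_key_top 0.37 [350. 129.] z: [512. 229.  76.] d: [505. 240.  63.]
scene plunger_top 0.43 [350. 130.] z: [506. 236.  63.] d: [505. 238.  61.]
scene plunger_top 0.37 [288. 118.] z: [341. 166.  63.] d: [342. 165.  64.]
scene plunger_top 0.3 [229. 260.] z: [ 530. -259.   63.] d: [ 529. -258.   61.]
side wake_key_top 0.7 [409. 226.] z: [ 701. -186.   66.] d: [ 735. -153.   27.]
side wake_key_top 0.53 [385. 262.] z: [ 572. -257.   66.] d: [ 575. -254.   62.]
[... 686 characters left out ...]
 317.  61.]
{'time_s': 0.6, 'joints': array([ 1.07660130e+00,  3.12926436e-01,  1.49772577e+00, -4.42093605e-06,
        1.33102218e+00, -2.23407912e-01]), 'dq': array([-0.00085631, -0.00051448, -0.0018628 ,  0.0009539 ,  0.00095829,
        0.00024564]), 'tau': array([-1.29857317e-04, -4.12017596e+01, -2.59841985e+01, -9.51401057e-05,
        3.71437900e-04,  1.50153852e-05]), 'eef_pos': array([140.44471454, 505.85666025, 231.27093133]), 'ee_rot': array([-1.23388738e-05,  1.34979756e-01,  9.90848356e-01, -3.90153322e-05]), 'force': array([-0.10195755, -0.48620375, -0.71791788]), 'wrist_torque': array([0.0502947 , 0.02328005, 0.03416894]), 'grip_force': 0.0, 'grip_width': 1.0008926625564487}
```

View pics/scene0.png

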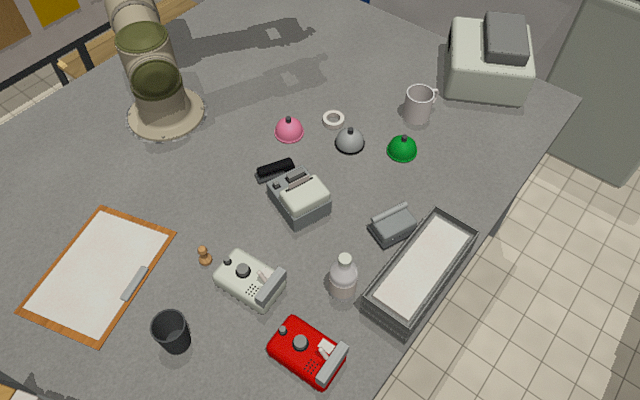

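View pics/side0.png

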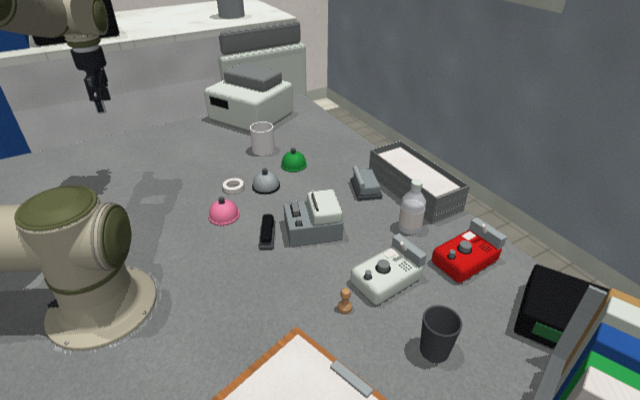

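The scene shows the bells pink (288,128), silver (350,140) and green (402,148), and the testers white (243,270) and red (300,342). My choices are the white tester with its large key at (241,271), the silver bell at (350,130), and the only printer with its bar key at (294,175). I'll head for the white tester with the gripper shut and check from close by.

send_rows:
  targets:
    - {"offset": [4,-4,0],"spin": 0}
    - {"offset": [6,-8,0],"spin": 0}
    - {"offset": [8,-12,0],"spin": 0}
    - {"offset": [10,-16,0],"spin": 0}
    - {"offset": [12,-20,0],"spin": 0}
    - {"offset": [14,-24,0],"spin": 0}
    - {"offset": [16,-28,0],"spin": 0}
    - {"offset": [18,-31,0],"spin": 0}
  grip: 0
  squeeze: 20

```text
time_s: 1.27
eef_pos: [307.0, 217.2, 231.5]
ee_rot: [0.0, 0.135, 0.991, 0.0]
force: [2.0, 0.3, -0.2]
grip_width: 0.001
grip_force: 0.0
```

send_rows:
  targets:
    - {"offset": [2,-3.5,0],"spin": 0}
    - {"offset": [4,-7,0],"spin": 0}
    - {"offset": [6,-10.5,0],"spin": 0}
    - {"offset": [8,-14,0],"spin": 0}
    - {"offset": [10,-17.5,0],"spin": 0}
    - {"offset": [12,-21,0],"spin": 0}
    - {"offset": [14,-24.5,0],"spin": 0}
    - {"offset": [16,-28,0],"spin": 0}

```text
time_s: 1.93
eef_pos: [467.5, -63.1, 231.4]
ee_rot: [0.0, 0.135, 0.991, -0.0]
force: [0.1, 1.7, -0.2]
grip_width: -0.001
grip_force: 0.0
```

send_rows:
  targets:
    - {"offset": [2,-3.5,0],"spin": 0}
    - {"offset": [4,-7,0],"spin": 0}
    - {"offset": [6,-10.5,0],"spin": 0}
    - {"offset": [7,-14,0],"spin": 0}
    - {"offset": [7,-15,0],"spin": 0}
    - {"offset": [7,-15,0],"spin": 0}
    - {"offset": [7,-15,0],"spin": 0}
    - {"offset": [7,-15,0],"spin": 0}

```text
time_s: 2.6
eef_pos: [536.7, -209.7, 231.5]
ee_rot: [0.0, 0.135, 0.991, 0.0]
force: [0.7, 1.0, 0.1]
grip_width: -0.0
grip_force: 0.0
```

Run:
```python
from h import *
s=ctrl.sense(); print(s['time_s'],s['eef_pos'],s['ee_rot'],s['joints'],s['grip_width'])
im,d=shot('wrist','w1.png'); look('wrist',d)
```

```text
2.6 [ 536.73564835 -209.70879565  231.52129179] [8.02863146e-06 1.34514256e-01 9.90911646e-01 1.54359527e-04] [-5.75821220e-01  4.26639141e-01  1.33589891e+00  2.91381763e-04
  1.37917183e+00 -1.87682656e+00] -0.0003505974895942813
wrist wake_key_top 0.78 [285. 223.] z: [ 569. -253.   66.] d: [ 570. -253.   65.]
wrist wake_key_top 0.42 [264. 184.] z: [ 524. -260.   66.] d: [ 524. -260.   65.]
wrist spare_key_top 0.48 [264. 184.] z: [ 523. -260.   66.] d: [ 524. -261.   64.]
wrist bar_key_top 0.65 [566.  67.] z: [491.  28.  76.] d: [491.  29.  75.]
wrist square_key_top 0.62 [493.  63.] z: [471. -33.  76.] d: [471. -32.  74.]
wrist square_key_top 0.16 [141. 231.] z: [ 535. -396.   76.] d: [ 544. -420.   42.]
wrist plunger_top 0.31 [494.  67.] z: [476. -26.  63.] d: [475. -32.  75.]
```

View pics/w1.png

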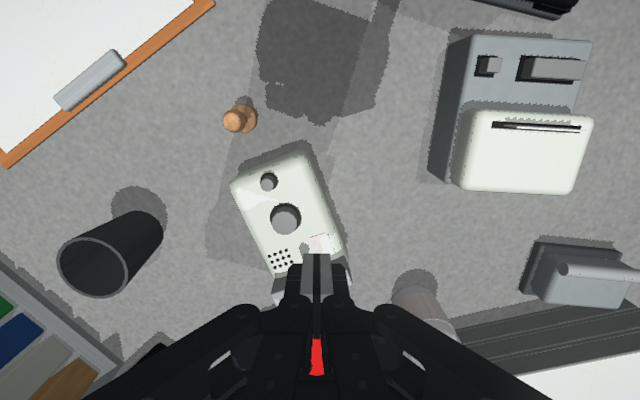

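The wrist view shows the white tester: its large key near (285,218), its small key at (267,182), the bar key at (553,68) and the square key at (489,66). I'll segment the key tops by depth for exact centres.

```bash
cat >> h.py <<'E'
def top(n,d,uv,zr,w=40):
    u0,v0=uv; P=[]
    for v in range(max(0,v0-w),min(400,v0+w)):
        for u in range(max(0,u0-w),min(640,u0+w)):
            if d[v,u]>0:
                o,r=RAY(n,u,v); p=o+r*d[v,u]
                if zr[0]<p[2]<zr[1]: P.append(p)
    P=np.array(P); return len(P),P.mean(0).round(1) if len(P) else 0,P.min(0).round(),P.max(0).round()
_c={}
def RAY(n,u,v):
    if n not in _c:
        o,a=ray(n,(0,0));_,b=ray(n,(1,0));_,c=ray(n,(0,1)); _c[n]=(o,a,b-a,c-a)
    o,a,b,c=_c[n]; return o,a+u*b+v*c
E
python3 - <<'E'
from h import *
im,d=ctrl.capture('wrist')
print(top('wrist',d,(285,218),(60,72),20));print(top('wrist',d,(267,182),(60,72),14))
print(top('wrist',d,(556,68),(71,82),36));print(top('wrist',d,(489,66),(71,82),16))
E
```

```text
(510, array([ 569.1, -253.1,   64.4]), array([ 556., -267.,   60.]), array([ 583., -240.,   67.]))
(150, array([ 524.7, -257.6,   64.4]), array([ 518., -265.,   60.]), array([ 532., -251.,   66.]))
(1083, array([490.9,  22.1,  74.6]), array([477.,  -1.,  71.]), array([505.,  47.,  77.]))
(237, array([472.8, -31.5,  74.3]), array([466., -38.,  71.]), array([480., -24.,  76.]))
```

send_rows:
  targets:
    - {"offset": [1.6,-2.2,-2],"spin": 0}
    - {"offset": [3.3,-4.4,-5],"spin": 0}
    - {"offset": [3.3,-4.4,-8],"spin": 0}
    - {"offset": [3.3,-4.4,-11],"spin": 0}
    - {"offset": [3.3,-4.4,-14],"spin": 0}
    - {"offset": [3.3,-4.4,-15.2],"spin": 0}
    - {"offset": [3.3,-4.4,-15.6],"spin": 0}
    - {"offset": [3.3,-4.4,-15.6],"spin": 0}

```text
time_s: 3.62
eef_pos: [570.0, -254.9, 75.5]
ee_rot: [-0.0, 0.135, 0.991, 0.0]
force: [0.0, 0.1, 0.5]
grip_width: 0.002
grip_force: 0.0
```

send_rows:
  targets:
    - {"offset": [0,0,-0.3],"spin": 0}
    - {"offset": [0,0,-0.6],"spin": 0}
    - {"offset": [0,0,-0.9],"spin": 0}
    - {"offset": [0,0,-1.1],"spin": 0}
    - {"offset": [0,0,-1.3],"spin": 0}
    - {"offset": [0,0,-1.5],"spin": 0}
    - {"offset": [0,0,-1.5],"spin": 0}

```text
time_s: 4.2
eef_pos: [570.1, -255.1, 60.3]
ee_rot: [0.0, 0.135, 0.991, -0.0]
force: [0.3, -0.5, 0.2]
grip_width: 0.001
grip_force: 0.5
```

send_rows:
  targets:
    - {"offset": [0,0,-0.1],"spin": 0}
    - {"offset": [0,0,-0.2],"spin": 0}
    - {"offset": [0,0,-0.3],"spin": 0}
    - {"offset": [0,0,-0.3],"spin": 0}

```text
time_s: 4.53
eef_pos: [570.1, -255.1, 57.6]
ee_rot: [0.0, 0.135, 0.991, -0.0]
force: [1.3, -0.1, 6.2]
grip_width: 0.001
grip_force: 2.9
```

send_rows:
  targets:
    - {"offset": [0,0,-0.1],"spin": 0}
    - {"offset": [0,0,-0.1],"spin": 0}
    - {"offset": [0,0,-0.1],"spin": 0}

```text
time_s: 4.78
eef_pos: [570.1, -255.1, 56.9]
ee_rot: [0.0, 0.135, 0.991, -0.0]
force: [-0.1, 0.2, 7.3]
grip_width: -0.002
grip_force: 3.4
```

send_rows:
  targets:
    - {"offset": [0,0,1],"spin": 0}
    - {"offset": [0,0,4],"spin": 0}
    - {"offset": [0,0,8],"spin": 0}
    - {"offset": [0,0,12],"spin": 0}
    - {"offset": [0,0,15],"spin": 0}
    - {"offset": [0,0,15],"spin": 0}
    - {"offset": [0,0,15],"spin": 0}

```text
time_s: 5.37
eef_pos: [570.0, -255.0, 207.8]
ee_rot: [0.001, 0.135, 0.991, -0.001]
force: [-0.5, -0.2, -0.7]
grip_width: -0.001
grip_force: 0.0
```

Run:
```python
from h import *
print(ctrl.sense()['eef_pos'])
im,d=shot('wrist','w2.png')
n,c='wrist',ctrl.calibration('wrist'); look('wrist',d,['wake_key_top','spare_key_top','bar_key_top'])
for q in('wake_key_top','spare_key_top'):
    r=ctrl.place_of('wrist',q)
    if r: print(q,top('wrist',d,tuple(int(x) for x in r[0]['uv']),(54,72),12))
```

```text
[ 570.047756   -255.00704915  207.79323032]
wrist wake_key_top 0.9 [317. 186.] z: [ 565. -252.   66.] d: [ 568. -252.   54.]
wrist wake_key_top 0.64 [327. 364.] z: [ 771. -296.   66.] d: [ 578. -252.  258.]
wrist spare_key_top 0.75 [296. 144.] z: [ 522. -259.   66.] d: [ 523. -260.   62.]
wake_key_top (158, array([ 567.3, -253. ,   54.4]), array([ 556., -264.,   54.]), array([ 579., -241.,   56.]))
spare_key_top (197, array([ 523.6, -256.9,   61.4]), array([ 517., -264.,   54.]), array([ 531., -251.,   64.]))
```

The large key is now about 8 mm lower and the small one is still up. Next is the bar key.

send_rows:
  targets:
    - {"offset": [-1,3.5,0],"spin": 0}
    - {"offset": [-2,7,0],"spin": 0}
    - {"offset": [-3,10.5,0],"spin": 0}
    - {"offset": [-4,14,0],"spin": 0}
    - {"offset": [-5,17.5,0],"spin": 0}
    - {"offset": [-6,21,0],"spin": 0}
    - {"offset": [-7,24.5,0],"spin": 0}
    - {"offset": [-7.8,27.9,0],"spin": 0}

```text
time_s: 6.33
eef_pos: [490.7, 25.7, 205.9]
ee_rot: [-0.001, 0.135, 0.991, 0.0]
force: [0.4, 0.1, 0.5]
grip_width: 0.003
grip_force: 0.0
```

send_rows:
  targets:
    - {"offset": [0,0,0],"spin": 0}
    - {"offset": [0,0,-3],"spin": 0}
    - {"offset": [0,0,-6],"spin": 0}
    - {"offset": [0,0,-8],"spin": 0}
    - {"offset": [0,0,-8],"spin": 0}
    - {"offset": [0,0,-8],"spin": 0}

```text
time_s: 6.83
eef_pos: [491.7, 23.9, 126.0]
ee_rot: [-0.001, 0.135, 0.991, 0.0]
force: [0.6, -0.3, 0.6]
grip_width: -0.004
grip_force: 0.0
```

Run:
```python
from h import *
print(ctrl.sense()['eef_pos'])
im,d=shot('wrist','w3.png'); look('wrist',d,['bar_key_top','square_key_top'])
for q in('bar_key_top','square_key_top'):
    r=ctrl.place_of('wrist',q)
    if r: print(q,top('wrist',d,tuple(int(x) for x in r[0]['uv']),(71,80),70 if q[0]=='b' else 25))
```

```text
[491.68489371  23.92866784 126.04733905]
wrist bar_key_top 0.71 [319. 226.] z: [491.  27.  76.] d: [491.  27.  76.]
wrist bar_key_top 0.7 [ 36. 378.] z: [ 559. -227.   76.] d: [ 572. -252.   59.]
wrist bar_key_top 0.3 [  2. 243.] z: [ 446. -183.   76.] d: [ 458. -259.   13.]
wrist square_key_top 0.64 [226. 225.] z: [474. -33.  76.] d: [474. -32.  76.]
bar_key_top (2000, array([496.5,  18.9,  75.9]), array([478., -31.,  71.]), array([546.,  47.,  80.]))
square_key_top (363, array([473.2, -29.7,  75.6]), array([467., -37.,  71.]), array([481., -23.,  78.]))
```

View pics/w3.png

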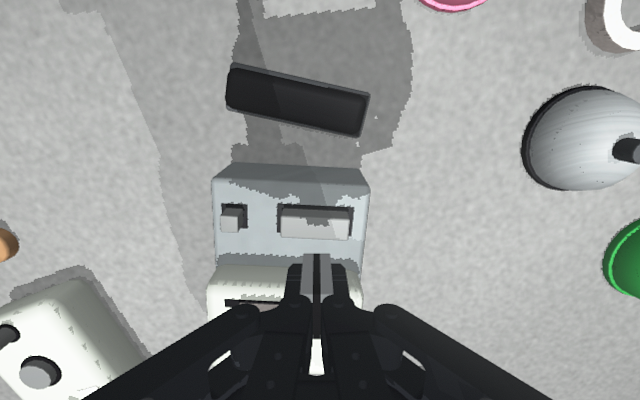

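The bar key at (316,222) lies right under the fingers and the square key at (231,217) is well clear. Pressing the bar.

send_rows:
  targets:
    - {"offset": [0,0,-2],"spin": 0}
    - {"offset": [0,0,-3.5],"spin": 0}
    - {"offset": [0,0,-4.2],"spin": 0}
    - {"offset": [0,0,-4.6],"spin": 0}
    - {"offset": [0,0,-4.9],"spin": 0}
    - {"offset": [0,0,-5.2],"spin": 0}
    - {"offset": [0,0,-5.4],"spin": 0}
    - {"offset": [0,0,-5.5],"spin": 0}

```text
time_s: 7.75
eef_pos: [492.4, 24.0, 71.8]
ee_rot: [0.001, 0.135, 0.991, -0.0]
force: [-0.3, -0.6, 3.9]
grip_width: -0.004
grip_force: 1.4
```

send_rows:
  targets:
    - {"offset": [0,0,-0.1],"spin": 0}
    - {"offset": [0,0,-0.2],"spin": 0}
    - {"offset": [0,0,-0.3],"spin": 0}
    - {"offset": [0,0,-0.4],"spin": 0}
    - {"offset": [0,0,-0.4],"spin": 0}

```text
time_s: 8.17
eef_pos: [492.3, 24.0, 67.6]
ee_rot: [0.001, 0.135, 0.991, -0.0]
force: [1.5, -0.1, 5.1]
grip_width: 0.003
grip_force: 2.9
```

send_rows:
  targets:
    - {"offset": [0,0,-0.1],"spin": 0}
    - {"offset": [0,0,-0.1],"spin": 0}
    - {"offset": [0,0,-0.1],"spin": 0}

```text
time_s: 8.42
eef_pos: [492.3, 24.0, 66.8]
ee_rot: [0.001, 0.135, 0.991, -0.0]
force: [-0.8, 0.2, 7.5]
grip_width: -0.002
grip_force: 3.5
```

send_rows:
  targets:
    - {"offset": [0,0,1],"spin": 0}
    - {"offset": [0,0,4],"spin": 0}
    - {"offset": [0,0,8],"spin": 0}
    - {"offset": [0,0,10],"spin": 0}
    - {"offset": [0,3.5,10],"spin": 0}
    - {"offset": [0,7,10],"spin": 0}
    - {"offset": [0,10,10],"spin": 0}
    - {"offset": [0,13,10],"spin": 0}

```text
time_s: 9.08
eef_pos: [491.2, 155.5, 166.6]
ee_rot: [-0.0, 0.135, 0.991, -0.0]
force: [0.1, 0.1, 0.0]
grip_width: -0.003
grip_force: 0.0
```

send_rows:
  targets:
    - {"offset": [0.5,3.5,0],"spin": 0}
    - {"offset": [1,6,0],"spin": 0}
    - {"offset": [1,8,0],"spin": 0}
    - {"offset": [1,8,0],"spin": 0}
    - {"offset": [1,8,0],"spin": 0}

```text
time_s: 9.5
eef_pos: [501.3, 234.5, 166.1]
ee_rot: [-0.001, 0.134, 0.991, -0.0]
force: [0.6, -0.0, 0.2]
grip_width: -0.003
grip_force: 0.0
```

Run:
```python
from h import *
print(ctrl.sense()['eef_pos'])
im,d=shot('wrist','w4.png'); look('wrist',d,['plunger_top','bar_key_top'])
for r in ctrl.place_of('wrist','plunger_top')[:3]:
    print(r['conf'],r['uv'],top('wrist',d,tuple(int(x) for x in r['uv']),(57,68),25))
```

```text
[501.29267198 234.50012175 166.13121403]
wrist plunger_top 0.86 [325. 201.] z: [502. 242.  63.] d: [502. 242.  62.]
wrist plunger_top 0.8 [162.   9.] z: [339. 171.  63.] d: [339. 170.  61.]
wrist plunger_top 0.74 [432. 312.] z: [633. 309.  63.] d: [634. 309.  62.]
wrist plunger_top 0.71 [326. 179.] z: [484. 247.  63.] d: [489. 247.  45.]
wrist bar_key_top 0.83 [ 78. 253.] z: [487.  34.  76.] d: [489.  25.  67.]
0.86 [325.4, 201.2] (281, array([502.2, 244. ,  61.6]), array([495., 236.,  57.]), array([510., 252.,  64.]))
0.8 [162.4, 8.9] (503, array([341.3, 170. ,  61.1]), array([333., 162.,  57.]), array([349., 177.,  64.]))
0.74 [431.7, 311.6] (226, array([632.7, 311.8,  61.5]), array([626., 305.,  57.]), array([642., 320.,  64.]))
```

View pics/w4.png

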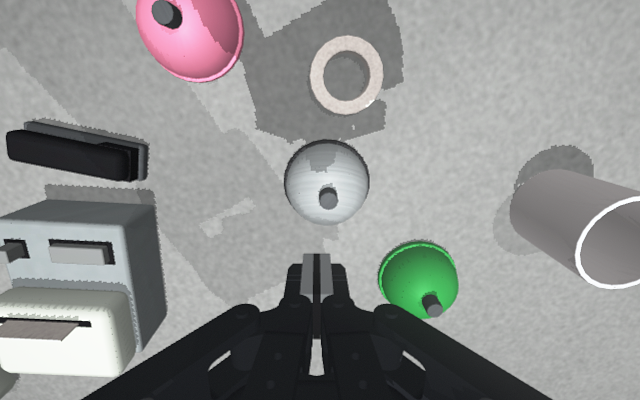

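The silver bell's plunger shows at (328,199), which puts it at (502,243). The bar key's top reads 67, so it is down. Now the bell.

send_rows:
  targets:
    - {"offset": [0.1,0.9,-3],"spin": 0}
    - {"offset": [0.1,0.9,-6],"spin": 0}
    - {"offset": [0.1,0.9,-8],"spin": 0}
    - {"offset": [0.1,0.9,-9],"spin": 0}
    - {"offset": [0.1,0.9,-9.6],"spin": 0}
    - {"offset": [0.1,0.9,-9.9],"spin": 0}
    - {"offset": [0.1,0.9,-10.0],"spin": 0}
    - {"offset": [0.1,0.9,-10.0],"spin": 0}

```text
time_s: 10.37
eef_pos: [503.4, 243.1, 67.2]
ee_rot: [0.001, 0.135, 0.991, 0.0]
force: [-0.2, 1.0, 0.1]
grip_width: 0.006
grip_force: 0.0
```

send_rows:
  targets:
    - {"offset": [0,0,-0.2],"spin": 0}
    - {"offset": [0,0,-0.4],"spin": 0}
    - {"offset": [0,0,-0.6],"spin": 0}
    - {"offset": [0,0,-0.7],"spin": 0}
    - {"offset": [0,0,-0.8],"spin": 0}
    - {"offset": [0,0,-0.8],"spin": 0}

```text
time_s: 10.87
eef_pos: [503.3, 243.2, 58.6]
ee_rot: [0.001, 0.135, 0.991, 0.0]
force: [0.5, 0.2, 4.9]
grip_width: -0.001
grip_force: 2.3
```

send_rows:
  targets:
    - {"offset": [0,0,-0.07],"spin": 0}
    - {"offset": [0,0,-0.1],"spin": 0}
    - {"offset": [0,0,-0.1],"spin": 0}

```text
time_s: 11.12
eef_pos: [503.3, 243.1, 57.6]
ee_rot: [0.001, 0.135, 0.991, 0.0]
force: [1.5, 0.0, 4.8]
grip_width: 0.001
grip_force: 2.6
```

send_rows:
  targets:
    - {"offset": [0,0,0.3],"spin": 0}
    - {"offset": [0,0,1],"spin": 0}
    - {"offset": [0,0,4],"spin": 0}
    - {"offset": [0,0,8],"spin": 0}
    - {"offset": [0,0,11],"spin": 0}
    - {"offset": [0,0,11],"spin": 0}
    - {"offset": [0,0,11],"spin": 0}

```text
time_s: 11.7
eef_pos: [502.9, 243.1, 168.5]
ee_rot: [0.001, 0.135, 0.991, 0.0]
force: [0.5, 0.7, -1.0]
grip_width: 0.002
grip_force: 0.0
```

Run:
```python
from h import *
im,d=shot('wrist','w5.png')
look('wrist',d,['plunger_top','bar_key_top','square_key_top'])
im,d=shot('side','s5.png'); look('side',d,['wake_key_top','spare_key_top','bar_key_top'])
print(ctrl.sense()['force'],ctrl.sense()['time_s'])
```

```text
wrist plunger_top 0.87 [317. 200.] z: [499. 245.  63.] d: [500. 245.  59.]
wrist plunger_top 0.61 [423. 306.] z: [624. 312.  63.] d: [628. 313.  59.]
wrist plunger_top 0.59 [150.  12.] z: [339. 171.  63.] d: [338. 170.  60.]
wrist bar_key_top 0.97 [ 70. 255.] z: [487.  37.  76.] d: [490.  26.  64.]
wrist bar_key_top 0.25 [318. 180.] z: [480. 251.  76.] d: [488. 248.  43.]
side wake_key_top 0.59 [461. 246.] z: [ 761. -302.   66.] d: [ 764. -300.   63.]
side wake_key_top 0.51 [381. 267.] z: [ 556. -263.   66.] d: [ 563. -256.   56.]
side wake_key_top 0.46 [435. 352.] z: [ 512. -484.   66.] d: [ 531. -471.   35.]
side spare_key_top 0.48 [367. 273.] z: [ 519. -264.   66.] d: [ 521. -261.   63.]
side spare_key_top 0.47 [454. 252.] z: [ 730. -308.   66.] d: [ 733. -306.   63.]
side bar_key_top 0.43 [298. 209.] z: [489.   1.  76.] d: [499.  20.  60.]
[ 0.22240259  0.35016853 -0.12333974] 12.1
```

Both keys are down, the bell is in place with its plunger up, and the gripper is clear. Handing in.

```bash
python3 -c "
from rig import ctrl
print(ctrl.finish_job())"
```

```text
the job is handed in; nothing more can be done
None
```

I pressed the white tester's large key and the printer's bar key fully down, then tapped the silver bell's plunger about 5 mm, and handed the job in at about 12 s; the last pictures showed both keys down and the bell in place, but the hand-in returned no verdict.

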